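Set the sashes of the potter's damp cupboard

ROBOT

A 6-joint arm with a two-finger parallel gripper is mounted at the origin on the work surface. World frame = base frame: x ahead of the robot, y to its left, z up, the work surface at z = 0. Lengths are in m, angles in rad, forces in N, time in s.
With the tool pointing down it reaches from about 0.375 to 0.925 m from the base axis. Payload 5.7 kg.
Tool frame: the origin (TCP) lies at the very end of the fingers, on their centre line; the grasp point (between the pads) lies 19 mm behind it (robot.hold_point_z is the distance from the TCP to the grasp point, in m); z points along the fingers, y is the direction in which the jaws open and shut (so a half turn about z gives the same grasp; the last joint's range is limited). The gripper opens to 88 mm and grips with 3 to 60 N. Pads are 20 mm wide; open, the fingers measure 115 mm over their backs; the gripper's body (75 mm by 178 mm) begins 61 mm behind the grasp point.
Start: joints at [1.221, 0.359, 1.51, -0, 1.272, -0.115], TCP at [0.14, 0.584, 0.223] pointing down, gripper open.
Joint ranges: [-2.97, 2.97], [-1.01, 2.36], [0.21, 2.38], [-0.96, 4.11], [0.2, 2.71], [-2.98, 2.98]. Speed limits (rad/s): [2.39, 2.39, 3.14, 3.14, 3.14, 3.14].

INTERFACE

Orientations are given as a unit quaternion [x, y, z, w].
In Python, from bench import robot, cams gives the robot as it stands.
- The arm moves only by the shell command python3 -m inch 'ROWS' [FORCE]. ROWS is JSON, a list of rows, each a list of 3 entries, a list of its own where there are three numbers: the closure, from 0 (fully open) to 1 (shut), then the shift along the tool's x, y, z in mm, then the turn about the tool's z in degrees. In form: [[jaw, [dx, dy, dz], roll], ...]. A call has 1 to 5 rows; each row is the pose to reach, as a shift and turn from the pose commanded when the call began, along the tool's axes at that moment; what a row does not reach only later rows make up. A row lasts 1/8 s, in which the tool goes at most 62.5 mm and 10.7 degrees, less where a joint would pass 70% of its speed; a pose out of reach is approached as far as the arm can. A call with a gripper value outside its range is refused whole. The fingers move at their own pace and stop on an object; FORCE is the grip in N (left out, the last holds). Time passes only in rows, so rows that repeat a pose let the fingers close. It gives the time, the measured TCP pose, the force and the opening at its end, in the units of the state.
- robot.read_state(): the state, without advancing time (a new reading comes with each control period).
- cams.camera(name): name is "scene" or "top" or "wrist"; returns (picture, depth): 420x560x3 uint8, red, green, blue; 420x560 float32, m along the optical axis (not along the pixel's ray), 0 where there is no reading.
- cams.camera_params(name): a dict with "intrinsics" (3x3 intrinsics, pixels), "R" (3x3) and "t" (3): a world point X has camera coordinates R X + t. Camera axes: x right, y down, z forward; pixel columns grow to the right and rows downward; lengths in m; the calibration is good to about 2 mm. A picture is of the moment at which its call begins: read the wrist's pose just before it. camera_params takes no time and is no camera call; for the wrist camera it gives the pose at the moment of the call.
- robot.job_done(): hands the job in, once; it reports no verdict.
Trained networks look in the newest picture that a camera, given by its name, has taken for a name from the list of things; names that differ only in an ending like _2 or _b are one class to them, and where a whole thing is asked for, a point or a joint stands for the part that bears it (a point fixed in the world has none). Each returns a list of dicts, best first, with "confidence" (0 to 1); they miss things now and then, are a little off and sometimes report something else, mostly with a low value. They report only what shows in the picture. A call takes as long as a camera call.
- cams.look_for(camera, query): "location" ([column, row] in pixels, amid what is visible of it).
The state is a dict: "time": time; "joint_pos": joint angles; "joint_vel": joint speeds; "joint_efforts": joint torques, N m; "tcp_pos": TCP position; "ee_rot": TCP orientation; "wrist_force": force on the tool from outside, world axes, zero at the start; "wrist_torque": the same for the moment, N m; "finger_gap": finger opening in m.
Only numpy, scipy, OpenCV 4.12 (cv2) and the standard library are available. Lean on these libraries where they do the work, as an engineer would, in place of code of your own. Each camera call takes 0.05 s, during which the arm holds its last target. There are 200 camera calls.

TASK

The damp cupboard on the pottery bench has two bays, each behind its own clear sliding sash with a blue handle, and both sashes have been left part-way open. Shut the sash of the bay with the freshly thrown grey bowl all the way down so that the bowl stays damp, and raise the sash of the bay with the terracotta pot all the way up so that the pot can dry. Leave the two pots standing where they are.

Things in the scene. Friction and masses are not known exactly. Their poses are not given: they have to be found in the camera images.
- left_grip (a point): centre of the blue bar handle on top of the left sash (left = +y side); bar 14 mm thick (x, into the cupboard), 122 long (y), 16 high, on end posts, 37 mm clear under it. Height above the table: 215 mm shut, 335 raised. z up. Clear sash, white frame, 247 wide, slides vertically between aluminium posts 246 high; stiff, stays where left, lifts with about 11 N; hard stops at both ends.
- right_grip (a point): centre of the blue bar handle on top of the right sash (right = -y side); bar 14 mm thick (x, into the cupboard), 122 long (y), 16 high, on end posts, 37 mm clear under it. Height above the table: 215 mm shut, 335 raised. z up. Clear sash, white frame, 247 wide, slides vertically between aluminium posts 246 high; stiff, stays where left, lifts with about 11 N; hard stops at both ends.
- wet_bowl: freshly thrown clay bowl, wet grey, wide and low: 150 mm across the rim, 65 mm high. It stands in the middle of one of the two bays, about 125 mm behind the sash, seen through the clear roof, back and sash. Origin: centre of its underside; z up.
- clay_pot: terracotta (orange-brown) pot, narrower and taller: 100 mm across the rim, 100 mm high, no handles. It stands in the middle of one of the two bays, about 125 mm behind the sash, seen through the clear roof, back and sash. Origin: centre of its underside; z up. It is always in the bay that the bowl is not in; the bays' centres are 280 mm apart.

How it is judged:
By the outcome, as a careful person would: the job done as asked, in the order asked, and still so for the second after the job is handed in, with the robot touching nothing.
It also fails if it takes over 42 s, if anything falls off the work surface, if the arm or the gripper's body presses on something with over 40 N, if the wrist force passes 120 N, or if a joint passes its speed limit or range.

## Working session

There is one attempt and no reset: what is moved stays moved. The work goes in short steps, Python scripts to look and compute and a shell command to move; the robot and the scene stay as the last step left them, time stands still between calls to the robot, and variables do not carry over. Pictures are saved under pics/ and viewed, about 8 in all and at most 12, crops included, and the job is handed in when it is done.

```bash
mkdir -p pics; cat > h.py <<'E'
import numpy as np, cv2
from bench import robot, cams
def w(name,px,d=None,z=None,P=None):
    P=P or cams.camera_params(name); K,R,t=map(np.array,(P['intrinsics'],P['R'],P['t']))
    r=R.T@np.linalg.solve(K,[px[0],px[1],1.]); c=-R.T@t
    s=d if d is not None else (z-c[2])/r[2]
    return c+s*r
def save(img,n): cv2.imwrite('pics/'+n,img[...,::-1])
E
python3 - <<'E'
from h import *
print(robot.read_state())
for c in('scene','top'):
    im,d=cams.camera(c); save(im,c+'1.png'); np.save(c+'_d.npy',d); np.save(c+'_i.npy',im)
    for q in('left_grip','right_grip','wet_bowl','clay_pot'):
        for r in cams.look_for(c,q)[:3]:
            u,v=map(int,np.round(r['location'])); dd=d[v,u]
            print(c,q,r['confidence'],(u,v),dd,w(c,(u,v),d=dd).round(3))
E
```

```text
{'time': 0.0, 'joint_pos': array([ 1.22093294e+00,  3.59513544e-01,  1.51140043e+00,  2.16358989e-05,
        1.27248563e+00, -1.15100186e-01]), 'joint_vel': array([ 0.00077473, -0.00032895, -0.00183351,  0.00083545,  0.00024217,
       -0.0016574 ]), 'joint_efforts': array([ 1.70194948e-03, -5.15369582e+01, -2.70730555e+01,  6.76269340e-02,
        3.47905490e-02, -1.08341951e-04]), 'tcp_pos': array([0.13933655, 0.58290889, 0.22181668]), 'ee_rot': array([ 1.17115347e-01,  9.93117908e-01, -8.76785386e-04, -2.18213182e-04]), 'wrist_force': array([0.33545341, 1.13700362, 0.1418066 ]), 'wrist_torque': array([-0.0811806 , -0.01568116, -0.00474936]), 'finger_gap': 0.0880756557664148}
scene left_grip 0.94 (290, 125) 0.63960135 [0.525 0.132 0.227]
scene right_grip 0.93 (233, 302) 0.5011601 [ 0.578 -0.153  0.28 ]
top left_grip 0.88 (189, 249) 0.7648338 [0.519 0.124 0.276]
top right_grip 0.7 (367, 213) 0.7547631 [ 0.564 -0.138  0.291]
```

```bash
ls pics
```

```text
scene1.png
top1.png
```

```bash
python3 - <<'E'
from h import *
for c in('scene','top'):
    im=np.load(c+'_i.npy'); d=np.load(c+'_d.npy'); P=cams.camera_params(c)
    hsv=cv2.cvtColor(im,cv2.COLOR_RGB2HSV); m=cv2.inRange(hsv,(100,110,50),(130,255,255))
    n,l,s,ce=cv2.connectedComponentsWithStats(m)
    for i in range(1,n):
        if s[i,4]<80: continue
        v,u=np.nonzero((l==i)&(d>0)); p=np.array([w(c,(a,b),d=d[b,a],P=P) for a,b in zip(u,v)])
        q=p[p[:,2]>np.percentile(p[:,2],90)-.006]
        print(c,s[i],ce[i].round(),'z pct',np.percentile(p[:,2],[5,50,90,98]).round(3),'top mean',q.mean(0).round(4),'ext',cv2.minAreaRect((q[:,:2]*1000).astype(np.float32)))
E
```

```text
scene [275  72  28  70 602] [289. 107.] z pct [0.277 0.279 0.28  0.281] top mean [0.5219 0.1311 0.279 ] ext ((521.23974609375, 134.1567840576172), (12.692461013793945, 119.57681274414062), 9.9900541305542)
scene [ 211  244   38   96 1034] [230. 292.] z pct [0.287 0.29  0.291 0.292] top mean [ 0.5697 -0.1434  0.2897] ext ((569.09716796875, -141.40652465820312), (13.256590843200684, 119.17952728271484), 9.844193458557129)
scene [ 35 270  47  45 615] [ 66. 294.] z pct [0.004 0.007 0.09  0.092] top mean [ 0.2797 -0.2607  0.0893] ext ((271.3779602050781, -258.34759521484375), (77.51780700683594, 74.73902893066406), 7.834651947021484)
scene [ 82 290  27   9 137] [ 94. 294.] z pct [0.024 0.075 0.078 0.079] top mean [ 0.3187 -0.2369  0.0763] ext ((318.8205871582031, -236.51881408691406), (29.322463989257812, 9.050962448120117), 25.405296325683594)
top [ 541   65   19  147 1849] [552. 148.] z pct [0.092 0.098 0.101 0.103] top mean [ 0.6837 -0.5199  0.0988] ext ((708.6273193359375, -516.1577758789062), (35.69395446777344, 274.5085144042969), 86.2218246459961)
top [326 198  84  26 775] [367. 210.] z pct [0.286 0.289 0.291 0.292] top mean [ 0.5684 -0.1406  0.2893] ext ((568.4808959960938, -141.08798217773438), (13.272712707519531, 121.82804870605469), 9.806967735290527)
top [142 237  82  24 748] [182. 248.] z pct [0.276 0.279 0.281 0.282] top mean [0.5201 0.1337 0.2787] ext ((520.1039428710938, 133.5552520751953), (13.383212089538574, 120.42704772949219), 9.825455665588379)
top [ 390  339   53   65 1602] [414. 374.] z pct [0.003 0.042 0.089 0.092] top mean [ 0.2723 -0.2583  0.089 ] ext ((271.4710388183594, -257.5334167480469), (79.01883697509766, 76.43318176269531), 43.72337341308594)
top [  0 389  27  31 661] [ 13. 405.] z pct [0.096 0.099 0.101 0.103] top mean [0.2513 0.467  0.0993] ext ((252.3055877685547, 468.61920166015625), (46.41465759277344, 50.74156188964844), 88.5185546875)
```

View pics/scene1.png

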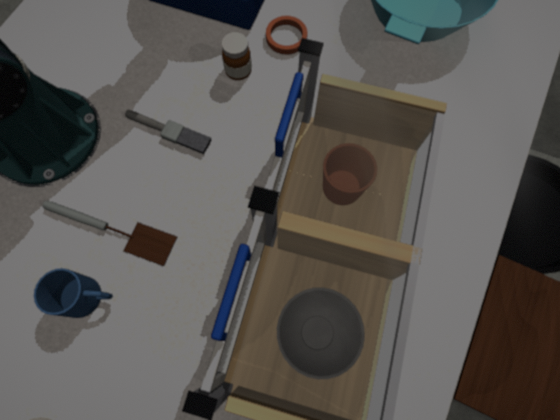

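View pics/top1.png

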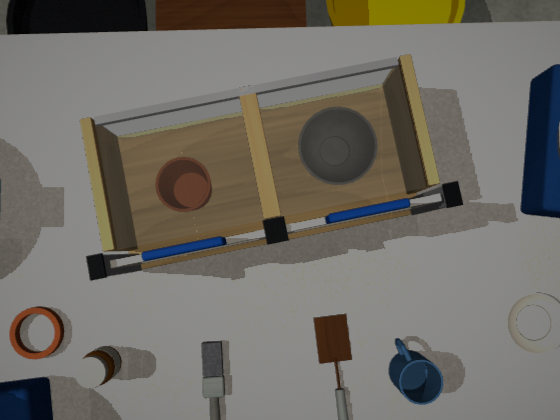

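The terracotta pot is in the left bay (top view about 184,185) and the grey bowl in the right bay (about 338,146). The left bar is at about (182,248) in the top view, top z 0.279. The right bar is at about (367,210), top z 0.290. So I shut the right sash first (down about 67 mm), then raise the left one (up about 64 mm). I start by moving above the right bar.

```bash
python3 - <<'E'
from h import *
c='top';d=np.load('top_d.npy')
for n,p in dict(divider=(262,160),divfront=(268,205),rwall=(420,120),lwall=(98,180),postM=(275,230),postR=(452,194),postL=(97,266),roofR=(395,165),back=(320,80),railR=(430,202),fr=(300,226)).items(): print(n,w(c,p,d=d[p[1],p[0]]).round(3))
E
python3 -m inch '[[0.3,[0,0,-60],0],[0.3,[0,0,-130],0],[0.3,[-40,-41,-130],0],[0.3,[-80,-82,-130],0],[0.3,[-120,-124,-130],0]]' 40
```

```text
divider [0.666 0.015 0.172]
divfront [0.589 0.007 0.17 ]
rwall [ 0.729 -0.257  0.169]
lwall [0.639 0.293 0.171]
postM [ 0.544 -0.004  0.247]
postR [ 0.593 -0.278  0.247]
postL [0.496 0.269 0.246]
roofR [ 0.652 -0.21   0.17 ]
back [ 0.803 -0.088  0.168]
railR [ 0.582 -0.246  0.239]
fr [ 0.55  -0.043  0.237]
time: 1.12
tcp_pos: [0.2281, 0.4337, 0.353]
ee_rot: [0.117, 0.993, 0.0, 0.0]
wrist_force: [1.7, -0.3, 0.3]
finger_gap: 0.0615
```

```bash
python3 -m inch '[[0.3,[-42,-43,0],0],[0.3,[-84,-86,0],0],[0.3,[-126,-130,0],0],[0.3,[-168,-173,0],0],[0.3,[-210,-216,0],0]]'
python3 -m inch '[[0.3,[-42,-43,0],0],[0.3,[-84,-86,0],0],[0.3,[-126,-130,0],0],[0.3,[-168,-173,0],0],[0.3,[-210,-216,0],0]]'
python3 -m inch '[[0.3,[-30,-32,0],10],[0.3,[-46,-48,0],20],[0.3,[-46,-48,0],30],[0.3,[-46,-48,0],40],[0.3,[-46,-48,0],50]]'
python3 -m inch '[[0.3,[0,0,0],10],[0.3,[0,0,0],16.5],[0.3,[0,0,0],16.5],[0.3,[0,0,0],16.5]]'
python3 - <<'E'
from h import *
s=robot.read_state();im,d=cams.camera('wrist');save(im,'w1.png')
from scipy.spatial.transform import Rotation as R
M=R.from_quat(s['ee_rot']).as_matrix();print(M.round(3),s['tcp_pos'],s['joint_pos'].round(2))
P=cams.camera_params('wrist')
hsv=cv2.cvtColor(im,cv2.COLOR_RGB2HSV); m=cv2.inRange(hsv,(100,110,50),(130,255,255))&((d>0)*255).astype(np.uint8)
v,u=np.nonzero(m);p=np.array([w('wrist',(a,b),d=d[b,a],P=P) for a,b in zip(u,v)])
p=p[(p[:,2]>.27)&(p[:,2]<.3)&(p[:,1]<0)];print(len(p),np.percentile(p[:,2],90))
q=p[p[:,2]>np.percentile(p[:,2],90)-.006];r=cv2.minAreaRect((q[:,:2]*1000).astype(np.float32));print(r)
print('tool delta mm',(M.T@(np.r_[np.array(r[0])/1000,.282-.019]-s['tcp_pos'])*1000).round(1))
E
```

```text
time: 1.75
tcp_pos: [0.3821, 0.1743, 0.353]
ee_rot: [0.117, 0.993, 0.0, 0.001]
wrist_force: [0.6, 1.2, 0.2]
finger_gap: 0.0616
time: 2.38
tcp_pos: [0.5362, -0.0848, 0.3529]
ee_rot: [0.117, 0.993, 0.0, 0.0]
wrist_force: [0.7, 0.8, 0.6]
finger_gap: 0.0617
time: 3.0
tcp_pos: [0.5689, -0.1404, 0.3526]
ee_rot: [0.528, 0.849, -0.0, -0.0]
wrist_force: [-0.2, -0.2, -0.7]
finger_gap: 0.0617
time: 3.5
tcp_pos: [0.569, -0.1402, 0.3527]
ee_rot: [0.642, 0.767, -0.0, 0.0]
wrist_force: [0.5, 0.2, -0.3]
finger_gap: 0.0615
[[-0.177  0.984 -0.   ]
 [ 0.984  0.177 -0.   ]
 [-0.    -0.    -1.   ]] [ 0.56895707 -0.14021954  0.35268567] [-0.36  0.25  1.35 -0.    1.54 -0.54]
2236 0.2912311403636014
((570.0527954101562, -140.4350128173828), (13.3113374710083, 120.39767456054688), 9.925274848937988)
tool delta mm [-0.4  1.  89.7]
```

View pics/w1.png

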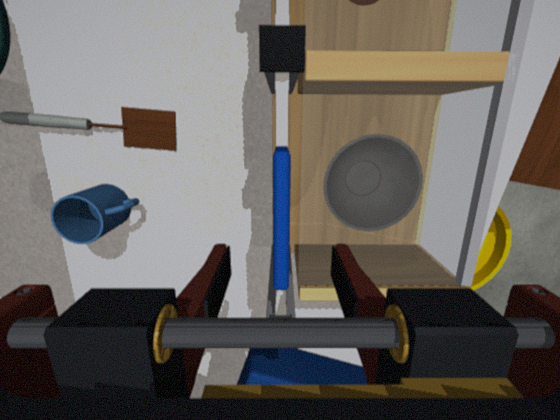

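The wrist view shows the right bar (281, rows 147–289) centred between the fingers and the bowl behind it, so I can descend and grip.

```bash
python3 -m inch '[[0.3,[0,0.5,40],0],[0.3,[0,0.5,70],0],[0.3,[0,0.5,89],0],[0.3,[0,0.5,89],0]]'
python3 -m inch '[[1,[0,0,0],0],[1,[0,0,0],0],[1,[0,0,0],0],[1,[0,0,0],0]]' 40
```

```text
time: 4.05
tcp_pos: [0.5684, -0.1398, 0.2622]
ee_rot: [0.642, 0.767, -0.001, -0.002]
wrist_force: [0.2, 0.7, 0.3]
finger_gap: 0.0612
time: 4.55
tcp_pos: [0.5697, -0.1402, 0.2641]
ee_rot: [0.642, 0.766, 0.0, 0.0]
wrist_force: [1.0, 0.2, -0.6]
finger_gap: 0.0248
```

```bash
python3 -m inch '[[1,[0,0,0],0],[1,[0,0,0],0],[1,[0,0,0],0]]' 45
python3 -m inch '[[1,[0,0,10],0],[1,[0,0,22],0],[1,[0,0,34],0],[1,[0,0,46],0],[1,[0,0,46],0]]'
```

```text
time: 4.92
tcp_pos: [0.5694, -0.1402, 0.2638]
ee_rot: [0.642, 0.766, -0.0, -0.0]
wrist_force: [-0.8, 0.9, 1.8]
finger_gap: 0.0135
time: 5.55
tcp_pos: [0.5693, -0.1402, 0.2156]
ee_rot: [0.643, 0.766, -0.0, -0.001]
wrist_force: [1.9, -2.1, -10.3]
finger_gap: 0.0134
```

```bash
python3 -m inch '[[1,[0,0,6],0],[1,[0,0,12],0],[1,[0,0,16],0],[1,[0,0,17],0]]'
python3 -m inch '[[1,[0,0,2],0],[1,[0,0,3],0],[1,[0,0,4],0],[1,[0,0,5],0],[1,[0,0,5],0]]'
```

```text
time: 6.05
tcp_pos: [0.5693, -0.1402, 0.2006]
ee_rot: [0.642, 0.766, -0.0, -0.0]
wrist_force: [-2.8, -0.2, 5.2]
finger_gap: 0.0138
time: 6.68
tcp_pos: [0.5694, -0.1402, 0.1965]
ee_rot: [0.642, 0.766, -0.0, 0.0]
wrist_force: [-5.5, 0.2, 10.0]
finger_gap: 0.0135
```

```bash
python3 -m inch '[[1,[0,0,1],0],[1,[0,0,2],0],[1,[0,0,3],0],[1,[0,0,4],0],[1,[0,0,4],0]]'
```

```text
time: 7.3
tcp_pos: [0.5695, -0.1402, 0.1963]
ee_rot: [0.642, 0.766, 0.0, 0.001]
wrist_force: [-14.5, 3.0, 35.2]
finger_gap: 0.0137
```

The sash is on its stop: force rose to 35 N with no further travel. I take the load off, release and lift.

```bash
python3 -m inch '[[1,[0,0,-4],0],[1,[0,0,-4],0],[0.3,[0,0,-4],0],[0.3,[0,0,-4],0],[0.3,[0,0,-4],0]]'
python3 -m inch '[[0.3,[0,0,0],0],[0.3,[0,0,0],0]]'
python3 -m inch '[[0.3,[0,0,-30],0],[0.3,[0,0,-80],0],[0.3,[0,0,-130],0],[0.3,[0,0,-160],0],[0.3,[0,0,-160],0]]'
python3 - <<'E'
from h import *
from scipy.spatial.transform import Rotation as R
s=robot.read_state();M=R.from_quat(s['ee_rot']).as_matrix()
im,d=cams.camera('top');P=cams.camera_params('top');save(im,'top2.png')
hsv=cv2.cvtColor(im,cv2.COLOR_RGB2HSV); m=cv2.inRange(hsv,(100,110,50),(130,255,255))&((d>0)*255).astype(np.uint8)
v,u=np.nonzero(m);p=np.array([w('top',(a,b),d=d[b,a],P=P) for a,b in zip(u,v)])
for k in(p[(p[:,1]<0)&(p[:,1]>-.25)&(p[:,0]>.5)&(p[:,2]>.15)&(p[:,2]<.33)],p[(p[:,1]>0.04)&(p[:,1]<.22)&(p[:,0]>.45)&(p[:,2]>.15)&(p[:,2]<.33)]): print(len(k), np.percentile(k[:,2],[10,50,90]).round(4),cv2.minAreaRect((k[:,:2]*1000).astype(np.float32))) if len(k) else 0
print('delta',(M.T@(np.array([.5205,.1335,.271-.019])-s['tcp_pos'])*1000).round(1))
E
```

```text
time: 7.92
tcp_pos: [0.5697, -0.14, 0.1952]
ee_rot: [0.642, 0.766, 0.0, -0.0]
wrist_force: [0.2, 0.0, -0.3]
finger_gap: 0.04
time: 8.18
tcp_pos: [0.5695, -0.1401, 0.1955]
ee_rot: [0.642, 0.766, -0.0, -0.0]
wrist_force: [0.2, 0.4, 0.4]
finger_gap: 0.0595
time: 8.8
tcp_pos: [0.5709, -0.1407, 0.3585]
ee_rot: [0.642, 0.766, 0.001, 0.003]
wrist_force: [0.7, -1.1, 0.4]
finger_gap: 0.0614
393 [0.219  0.2219 0.2237] ((564.3226928710938, -117.86143493652344), (13.063037872314453, 74.52556610107422), 9.854657173156738)
752 [0.2763 0.2787 0.2805] ((520.166748046875, 133.59637451171875), (13.340557098388672, 120.64168548583984), 9.884990692138672)
delta [279.1  -2.3 105.6]
```

```bash
python3 -m inch '[[0.3,[56,0,0],0],[0.3,[112,0,0],0],[0.3,[168,0,0],0],[0.3,[224,0,0],0],[0.3,[279,0,0],0]]'
python3 -m inch '[[0.3,[0,0,0],0],[0.3,[0,0,0],0]]'
python3 - <<'E'
from h import *
from scipy.spatial.transform import Rotation as R
s=robot.read_state();im,d=cams.camera('wrist');M=R.from_quat(s['ee_rot']).as_matrix();P=cams.camera_params('wrist')
hsv=cv2.cvtColor(im,cv2.COLOR_RGB2HSV); m=cv2.inRange(hsv,(100,110,50),(130,255,255))&((d>0)*255).astype(np.uint8)
v,u=np.nonzero(m);p=np.array([w('wrist',(a,b),d=d[b,a],P=P) for a,b in zip(u,v)])
p=p[(p[:,2]>.26)&(p[:,2]<.3)&(p[:,1]>0)];t=np.percentile(p[:,2],90)
r=cv2.minAreaRect((p[p[:,2]>t-.006][:,:2]*1000).astype(np.float32));print(len(p),t,r,s['tcp_pos'])
print('tool delta mm',(M.T@(np.r_[np.array(r[0])/1000,.271-.019]-s['tcp_pos'])*1000).round(1))
E
```

```text
time: 9.48
tcp_pos: [0.5192, 0.1361, 0.3534]
ee_rot: [0.643, 0.766, -0.001, -0.001]
wrist_force: [-0.1, 0.1, 0.7]
finger_gap: 0.0617
time: 9.72
tcp_pos: [0.5202, 0.1341, 0.3541]
ee_rot: [0.642, 0.767, -0.001, -0.001]
wrist_force: [0.7, 0.4, -0.3]
finger_gap: 0.0618
2046 0.28104418425212496 ((522.732421875, 134.67861938476562), (12.918172836303711, 120.68148040771484), 9.718940734863281) [0.52020769 0.13411038 0.35414683]
tool delta mm [  0.2   2.8 102.1]
```

```bash
python3 -m inch '[[0.3,[0,1.5,40],0],[0.3,[0,1.5,75],0],[0.3,[0,1.5,102],0],[0.3,[0,1.5,102],0]]'
python3 -m inch '[[1,[0,0,0],0],[1,[0,0,0],0],[1,[0,0,0],0],[1,[0,0,0],0],[1,[0,0,0],0]]' 50
python3 -m inch '[[1,[0,0,0],0],[1,[0,0,0],0],[1,[0,0,0],0]]'
```

```text
time: 10.28
tcp_pos: [0.5208, 0.133, 0.2513]
ee_rot: [0.643, 0.766, -0.002, -0.002]
wrist_force: [-0.0, -0.2, 0.1]
finger_gap: 0.0614
time: 10.9
tcp_pos: [0.5219, 0.1349, 0.2538]
ee_rot: [0.642, 0.766, -0.0, -0.0]
wrist_force: [-11.3, -3.6, 3.8]
finger_gap: 0.0149
time: 11.28
tcp_pos: [0.5213, 0.1347, 0.2535]
ee_rot: [0.642, 0.766, -0.001, -0.001]
wrist_force: [-5.3, -0.9, 3.4]
finger_gap: 0.0137
```

```bash
python3 -m inch '[[1,[0,0,-8],0],[1,[0,0,-18],0],[1,[0,0,-28],0],[1,[0,0,-38],0],[1,[0,0,-44],0]]'
python3 -m inch '[[1,[0,0,-5],0],[1,[0,0,-10],0],[1,[0,0,-14],0],[1,[0,0,-17],0],[1,[0,0,-17],0]]'
python3 -m inch '[[1,[0,0,-1],0],[1,[0,0,-2],0],[1,[0,0,-3],0],[1,[0,0,-3],0]]'
```

```text
time: 11.9
tcp_pos: [0.5213, 0.1347, 0.2981]
ee_rot: [0.642, 0.766, -0.001, -0.001]
wrist_force: [-5.2, -0.3, -10.8]
finger_gap: 0.0137
time: 12.52
tcp_pos: [0.5213, 0.1347, 0.3151]
ee_rot: [0.642, 0.766, -0.001, -0.001]
wrist_force: [-5.8, -1.1, -7.0]
finger_gap: 0.0136
time: 13.02
tcp_pos: [0.5213, 0.1347, 0.3171]
ee_rot: [0.642, 0.766, -0.001, -0.001]
wrist_force: [-5.1, -0.2, -12.7]
finger_gap: 0.0133
```

```bash
python3 -m inch '[[1,[0,0,-1],0],[1,[0,0,-2],0],[1,[0,0,-3],0],[1,[0,0,-4],0],[1,[0,0,-4],0]]'
```

```text
time: 13.65
tcp_pos: [0.5212, 0.1347, 0.3172]
ee_rot: [0.643, 0.766, -0.002, -0.002]
wrist_force: [2.0, 1.2, -39.1]
finger_gap: 0.0136
```

Upper stop reached: 39 N with no more travel. I unload, release and retreat, then check.

```bash
python3 -m inch '[[1,[0,0,4],0],[1,[0,0,4],0],[0.3,[0,0,4],0],[0.3,[0,0,4],0],[0.3,[0,0,4],0]]'
python3 -m inch '[[0.3,[0,0,0],0],[0.3,[0,0,0],0],[0.3,[0,0,-20],0],[0.3,[0,0,-50],0],[0.3,[0,0,-80],0]]'
python3 -m inch '[[0.3,[0,-60,0],0],[0.3,[0,-110,0],0],[0.3,[40,-130,0],0],[0.3,[90,-130,0],0],[0.3,[140,-130,0],0]]'
python3 -m inch '[[0.3,[50,0,0],0],[0.3,[100,0,0],0],[0.3,[150,0,0],0],[0.3,[150,0,0],0]]'
python3 - <<'E'
from h import *
for c in('top','scene'):
    im,d=cams.camera(c);P=cams.camera_params(c);save(im,c+'3.png')
    hsv=cv2.cvtColor(im,cv2.COLOR_RGB2HSV); m=cv2.inRange(hsv,(100,110,50),(130,255,255))&((d>0)*255).astype(np.uint8)
    v,u=np.nonzero(m);p=np.array([w(c,(a,b),d=d[b,a],P=P) for a,b in zip(u,v)])
    for lo,hi in((-.22,-.07),(.06,.21)):
        k=p[(p[:,1]>lo)&(p[:,1]<hi)&(p[:,0]>.48)&(p[:,0]<.65)&(p[:,2]>.15)&(p[:,2]<.4)]
        print(c,len(k),np.percentile(k[:,2],[50,90]).round(4) if len(k) else '')
E
```

```text
time: 14.28
tcp_pos: [0.5245, 0.135, 0.3199]
ee_rot: [0.642, 0.766, 0.002, 0.002]
wrist_force: [-0.5, -0.3, -0.2]
finger_gap: 0.0401
time: 14.9
tcp_pos: [0.5222, 0.1348, 0.3984]
ee_rot: [0.642, 0.766, -0.0, -0.0]
wrist_force: [0.7, 0.2, -0.4]
finger_gap: 0.0615
time: 15.52
tcp_pos: [0.3694, 0.2511, 0.3982]
ee_rot: [0.643, 0.766, 0.001, 0.0]
wrist_force: [0.8, -0.2, 0.5]
finger_gap: 0.0613
time: 16.02
tcp_pos: [0.3429, 0.4004, 0.3971]
ee_rot: [0.641, 0.768, -0.0, -0.0]
wrist_force: [1.0, -0.9, -0.4]
finger_gap: 0.0614
top 646 [0.2218 0.2237]
top 901 [0.3419 0.3437]
scene 806 [0.2224 0.2238]
scene 743 [0.3423 0.3435]
```

View pics/scene3.png

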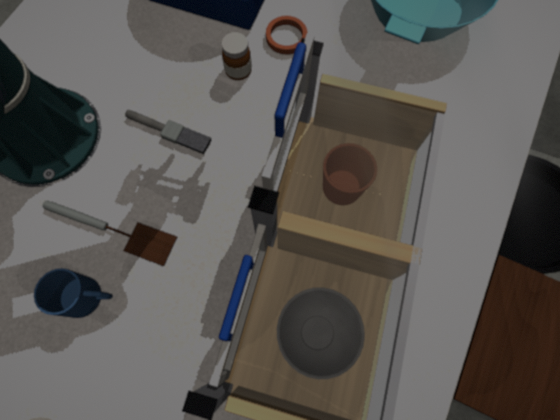

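The bar tops are at 0.223 m (shut) and 0.343 m (raised), which match the given heights. The pot (350,173) and bowl (320,332) have not moved, and the arm is clear.

```bash
python3 -c "
from bench import robot
print(robot.job_done())"
```

```text
the job is handed in; nothing more can be done
None
```

I shut the right sash (grey bowl) first, then raised the left sash (terracotta pot), and handed the job in at about 16 s of the 42 s allowed.

- **Stops:** I drove each sash until its hard stop held it. The wrist force reached about 35 N shutting and 39 N raising, with no further travel.
- **Heights:** After release, both fixed cameras put the bar tops at about 0.223 m and 0.343 m. Those are bar centres of 215 mm and 335 mm, the given values for shut and raised.
- **Pots and arm:** The last picture shows both pots where they stood at the start. The arm is clear of the cupboard.

No check failed. The trained networks did not report either pot in the first pictures, so I told the bays apart by eye, and it was clear which pot was in which.

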